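# Open the locked pedal bin for the cook and close it without a slam

## Task

My hands are full with a dripping tea bag: please open the little pedal bin on the worktop for me using only your fingertips, without pinching or lifting anything. Push the lock tab on its front fully across so the lid is free, press the pedal right down so the lid stands fully open and keep it there for at least three seconds while I drop the bag in, then let the pedal up slowly so the lid comes down shut without slamming, and push the lock tab fully back. Work the lid only through the pedal, do not touch it, and leave the mug, the teaspoon and the mandarin where they are.

Things in the scene. Friction and masses are not known exactly. Their poses are not given: they have to be found in the camera images.
- bin: Round steel pedal bin standing firm on the worktop (it does not slide or tip), 170 mm in diameter, 185 mm high over the closed lid, black foot and collar. Origin on its axis at the worktop; z up; its front, with pedal and lock, faces its own -x; y to the left seen from the robot. The hinge is at the back, the lid swings up and back and stays within the bin's width.
- lid (a joint): Angle of the steel lid (rad): 0 shut, 1.26 fully open (72 degrees). A rod links it both ways to the pedal: lid angle = 4.2 x pedal angle. Nothing damps it: let go, it falls and slams. Slamming means still closing faster than about 2 rad/s in the last third of the way.
- pedal (a joint): Angle of the pedal (rad): 0 up (lid shut), 0.30 down on its stop. The lid's weight pushes it up; it takes 2 to 8 N at the tread. While locked it hardly moves.
- tread (a point): Centre of the top face of the pedal tread, a black plate 46 mm deep (bin's x) x 92 mm wide (y), 60 mm above the worktop when up and 166 mm in front of the bin's axis. It turns about a pin 20 mm in front of the axis, 34 mm up: fully down it is 44 mm lower (16 mm above the worktop) and 2 mm farther out. The lock tab above stands out to 113 mm from the axis: keep the gripper clear of it.
- lock (a joint): Travel of the lock slide on the bin's front (m): 0 locked (tab at the left end, over the lid's catch), 0.027 unlocked (tab pushed to the right end, the bin's -y). Light friction, about 1.5 N, stays where it is left, stops at both ends; the lid is free from 0.018 on.
- tab (a point): Point on the upright black thumb tab of the lock, in its middle, 11 mm below its top. The tab reaches 102 to 114 mm in front of the bin's axis, is 14 mm wide (bin's y) and spans 142 to 179 mm above the worktop. Push it sideways along the bin's y with the side of the fingertips, tips about 150 mm up: the plate behind it ends 92 mm from the axis, the lid's catch (below 145 mm) 105 mm.
- mug_1: Orange mug, 81 mm across and 101 mm high, loose, to the right of the bin: leave it alone. Origin at its underside.
- teaspoon_1: Steel teaspoon, 132 mm long, 11 mm high, loose, in front of the bin to the right of the pedal: leave it alone. Origin at its underside, near its middle.
- mandarin_1: Mandarin, 49 mm across, loose, in front of the bin to the left of the pedal: leave it alone. Origin at its underside.

How it is judged:
By the outcome, as a careful person would: the job done as asked, in the order asked, and still so for the second after the job is handed in, with the robot touching nothing.
It also fails if it takes over 58 s, if anything falls off the work surface, if the arm or the gripper's body presses on something with over 40 N, if the wrist force passes 120 N, or if a joint passes its speed limit or range.

## Robot

A 6-joint arm with a two-finger parallel gripper is mounted at the origin on a cart in front of the work surface, level with it; the furniture and walls round the work are solid. World frame = base frame: x ahead of the robot, y to its left, z up, the work surface at z = 0. Lengths are in mm, angles in rad, forces in N, time in s.
With the tool pointing down it reaches from about 275 to 1000 mm from the base axis. Payload 8.4 kg.
Tool frame: the origin (TCP) lies at the very end of the fingers, on their centre line; the grasp point (between the pads) lies 19 mm behind it; z points along the fingers, y is the line along which they close (so a half turn about z gives the same grasp; the last joint's range is limited). The gripper opens to 85 mm and grips with 20 to 120 N. Pads are 22 mm wide; open, the fingers measure 114 mm over their backs; the gripper's body (76 mm by 85 mm) begins 54 mm behind the grasp point. The pads swing forward as they close: fully open they stand 13 mm farther back than shut.
Start: joints at [-1.156, 0.353, 1.633, -0, 1.155, -0.002], TCP at [253.022, -571.496, 231.281] pointing down, gripper open.
Joint ranges: [-2.63, 2.63], [-0.92, 2.1], [0.06, 2.66], [-1.3, 4.44], [0, 2.69], [-3.02, 3.02]. Speed limits (rad/s): [2.22, 2.22, 2.79, 3.14, 3.14, 3.14].

## Interface

Orientations are given as [roll, pitch, yaw] about the fixed x, y, z axes, in that order (R = Rz(yaw) Ry(pitch) Rx(roll)).
In Python, from rig import sensors, grab_frame, camera_params, order gives the robot as it stands. The module is installed in compiled form; this text tells all that it offers.
- The arm moves only by the tool move_arm, never from a script. Its argument "motion" is a list of rows, each a list of 7 numbers: the turn, a rotation vector about the tool's x, y, z in fractions of the full range, 1 being 90 degrees, then the shift along the tool's x, y, z in fractions of the full range, 1 being 0.75 m, then the finger opening in m, from 0 to 0.0854. A call has 1 to 8 rows; each row is the pose to reach, as a shift and turn from the pose commanded when the call began, along the tool's axes at that moment; what a row does not reach only later rows make up. A row lasts 1/8 s, in which the tool goes at most 62.5 mm and 10.7 degrees, less where a joint would pass 70% of its speed; a pose out of reach is approached as far as the arm can. Shift and turn numbers lie between -1 and 1, and a call with a number outside is refused. A call with a gripper value outside its range is refused whole. The fingers move at their own pace and stop on an object; "grip_force" is the grip in N (left out, the last holds). Time passes only in rows, so rows that repeat a pose let the fingers close. It gives the time, the measured TCP pose, the force, the opening and the grip force at its end, in the units of the state.
- sensors.sense(): the state, without advancing time (a new reading comes with each control period).
- grab_frame(name): name is "side" or "top"; returns (picture, depth): 400x640x3 uint8, red, green, blue; 400x640 float32, mm along the optical axis (not along the pixel's ray), 0 where there is no reading.
- camera_params(name): a dict with "camera_matrix" (3x3 intrinsics, pixels), "k1" (the pictures are not rectified: a ray, as slopes to the right and down, at radius r is drawn at 1 + k1 r^2 times it, then the intrinsics apply), "world_from_camera" (4x4, takes a point from camera to world coordinates). Camera axes: x right, y down, z forward; pixel columns grow to the right and rows downward; lengths in mm; the calibration is good to about 2 mm. A picture is of the moment at which its call begins. camera_params takes no time and is no camera call.
- order.sign_off(): hands the job in; it is judged then, once.
The state is a dict: "clock": time; "qpos": joint angles; "qvel": joint speeds; "joint_efforts": joint torques, N m; "eef_pos": TCP position; "tcp_rot": TCP orientation; "contact_force": force on the tool from outside, world axes, zero at the start; "wrist_torque": the same for the moment, N m; "opening": opening from 0.0 (shut) to 1.0 (fully open); "grasp_force": force on a finger pad.
Only numpy, scipy, OpenCV 4.12 (cv2) and the standard library are available. Lean on these libraries where they do the work, as an engineer would, in place of code of your own. Each camera call takes 0.05 s, during which the arm holds its last target. There are 200 camera calls.

## Working session

There is one attempt and no reset: what is moved stays moved. The work goes in short steps, Python scripts to look and compute and a tool call to move; the robot and the scene stay as the last step left them, time stands still between calls to the robot, and variables do not carry over. Pictures are saved under pics/ and viewed, at most 10 in all, crops included, and the job is handed in when it is done.

Besides the shell and the picture viewer there is one more tool, called after "Call:" by a JSON object that holds its "op" and its "data". move_arm: Moves the arm, as the interface text tells. Its arguments: {"type":"object","properties":{"motion":{"type":"array","items":{"type":"array","items":{"type":"number"}}},"grip_force":{"type":"number"}},"required":["motion"]}

```bash
mkdir -p pics; cat > h.py <<'E'
import numpy as np, cv2
from rig import sensors, grab_frame, camera_params, order
def cloud(name):
    im,d=grab_frame(name); p=camera_params(name); K=np.array(p["camera_matrix"],float); T=np.array(p["world_from_camera"])
    v,u=np.mgrid[0:400,0:640].astype(float)
    s=np.stack([u.ravel(),v.ravel()],1)[:,None]
    n=cv2.undistortPoints(s,K,np.array([p["k1"],0,0,0],float))[:,0]
    c=np.c_[n,np.ones(len(n))]*d.reshape(-1,1)
    return im,d,(c@T[:3,:3].T+T[:3,3]).reshape(400,640,3)
E
python3 - <<'E'
from h import *
for n in("side","top"):
    im,d,P=cloud(n); np.savez(n,im=im,d=d,P=P); cv2.imwrite(f"pics/{n}0.png",im[:,:,::-1])
    print(n,camera_params(n)["world_from_camera"])
print(sensors.sense())
E
```

```text
side [[-5.99428101e-01 -5.73159582e-01  5.58725376e-01 -1.92274900e+00]
 [-8.00226795e-01  4.44795544e-01 -4.02236250e-01  3.69299991e+02]
 [-1.79729965e-02 -6.88218728e-01 -7.25280603e-01  8.75326510e+02]
 [ 0.00000000e+00  0.00000000e+00  0.00000000e+00  1.00000000e+00]]
top [[-2.94871209e-01 -7.40618605e-01  6.03767382e-01  5.65280824e+01]
 [-9.55535019e-01  2.27260091e-01 -1.87898053e-01  9.49023736e+01]
 [ 1.94856357e-03 -6.32326603e-01 -7.74699471e-01  8.23926697e+02]
 [ 0.00000000e+00  0.00000000e+00  0.00000000e+00  1.00000000e+00]]
{'clock': 0.1, 'qpos': array([-1.15641099e+00,  3.53583290e-01,  1.63403716e+00, -9.23357308e-06,
        1.15520050e+00, -2.37687419e-03]), 'qvel': array([ 0.00096673, -0.00161475, -0.00270624,  0.00056861, -0.00053362,
        0.00031949]), 'joint_efforts': array([ 9.33335505e-04, -6.06354475e+01, -3.42821002e+01, -1.08869799e-05,
        3.95568815e-03, -2.58705859e-05]), 'eef_pos': array([ 252.84491938, -571.11871839,  230.64367821]), 'tcp_rot': array([-3.14036435e+00,  5.52347746e-06,  4.16765947e-01]), 'contact_force': array([-0.25437376,  0.3509461 ,  0.49374715]), 'wrist_torque': array([0.03234809, 0.00912943, 0.00043078]), 'grasp_force': 0.0, 'opening': 0.9963769638484947}
```

View pics/side0.png

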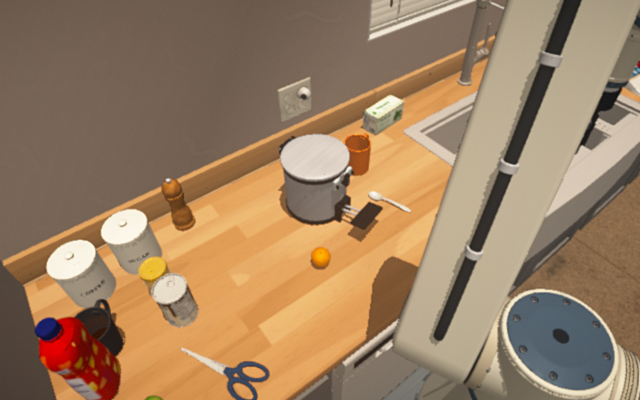

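View pics/top0.png

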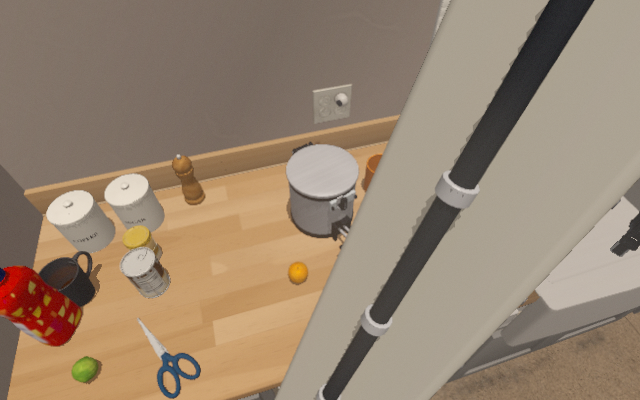

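The side view shows the bin (lid ~(315,158), pedal ~(366,215), lock ~(345,178)), mandarin (320,257), spoon (390,202) and mug (358,153). In the top view the arm hides the pedal. I'll measure from the depth.

```bash
python3 - <<'E'
from h import *
for n in("side","top"):
    z=np.load(n+".npz"); P=z["P"];im=z["im"].astype(int)
    v,u=np.mgrid[0:400,0:640]
    box=(u>270)&(u<420)&(v>125)&(v<280)
    if n=="top": box&=(u<362)
    S=box&(P[...,2]>172)&(P[...,2]<192)&(P[...,0]>300); q=P[S]
    r=cv2.minEnclosingCircle(q[:,:2].astype(np.float32)); print(n,"lid",r,np.median(q,0),len(q))
    mx=im.max(2)
    D=box&(mx<75)&(P[...,2]>50)&(P[...,2]<68)
    if D.sum()>30:
        k,l,st,c=cv2.connectedComponentsWithStats(D.astype(np.uint8)); i=1+st[1:,4].argmax(); q=P[l==i]
        print("tread",st[i],q.mean(0),cv2.minAreaRect(q[:,:2].astype(np.float32)))
    D=box&(mx<75)&(P[...,2]>142)&(P[...,2]<183)
    k,l,st,c=cv2.connectedComponentsWithStats(D.astype(np.uint8))
    for i in range(1,k):
        if st[i,4]>8: q=P[l==i]; print("blk",st[i],q.mean(0).round(),q.min(0).round(),q.max(0).round())
    hsv=cv2.cvtColor(z["im"],cv2.COLOR_RGB2HSV)
    M=box&(hsv[...,0]<22)&(hsv[...,1]>200)&(P[...,2]>8)
    k,l,st,c=cv2.connectedComponentsWithStats(M.astype(np.uint8))
    for i in range(1,k):
        if st[i,4]>60: q=P[l==i]; print("orange",st[i],q.mean(0).round(),q.min(0).round(),q.max(0).round())
    if n=="side":
        W=box&(hsv[...,1]<70)&(u>366)&(v>185)&(v<216)&(P[...,2]<25); q=P[W]; print("spoon",q.min(0).round(),q.max(0).round(),len(q))
    if n=="side":
        cv2.imwrite("pics/crop.png",cv2.resize(z["im"][130:280,270:430,::-1],None,fx=4.9,fy=4,interpolation=cv2.INTER_CUBIC)[:600,:784])
E
```

```text
side lid ((655.093017578125, -97.90406799316406), 108.55780029296875) [649.13433696 -85.27901957 182.30714725] 2678
tread [351 203  31  26 378] [ 497.04518674 -135.88239874   61.07551292] ((498.39154052734375, -137.80259704589844), (41.180599212646484, 88.58128356933594), 17.27385139465332)
blk [280 139  11  13  27] [747. -57. 176.] [735. -82. 164.] [757. -40. 182.]
blk [285 171  53  14 123] [605. -41. 162.] [572. -99. 156.] [670.  -7. 169.]
blk [342 174   7  12  57] [ 552. -108.  165.] [ 545. -115.  147.] [ 563. -102.  180.]
orange [344 134  27  41 690] [ 689. -273.   74.] [  -2. -335.    8.] [743. 369. 875.]
orange [312 247  18  20 290] [477.  27.  42.] [-2. -2. 16.] [507. 369. 875.]
spoon [ 471. -285.   -2.] [ 596. -227.   14.] 162
top lid ((653.7422485351562, -93.26654052734375), 107.09266662597656) [648.81464485 -90.33899161 182.09414674] 3126
tread [332 217  19  14 105] [ 569.33433768 -116.98872065   62.77124661] ((571.4519653320312, -119.2166748046875), (15.330198287963867, 48.834693908691406), 15.5204439163208)
blk [297 144  10   6  17] [752. -68. 176.] [744. -83. 174.] [758. -56. 178.]
blk [297 192  38   9  61] [588. -60. 160.] [575. -99. 157.] [619. -21. 164.]
blk [339 198   8  12  50] [ 552. -111.  165.] [ 549. -120.  143.] [ 558. -105.  180.]
orange [289 263  18  17 252] [479.  21.  46.] [57. -2. 23.] [504.  95. 824.]
```

View pics/crop.png

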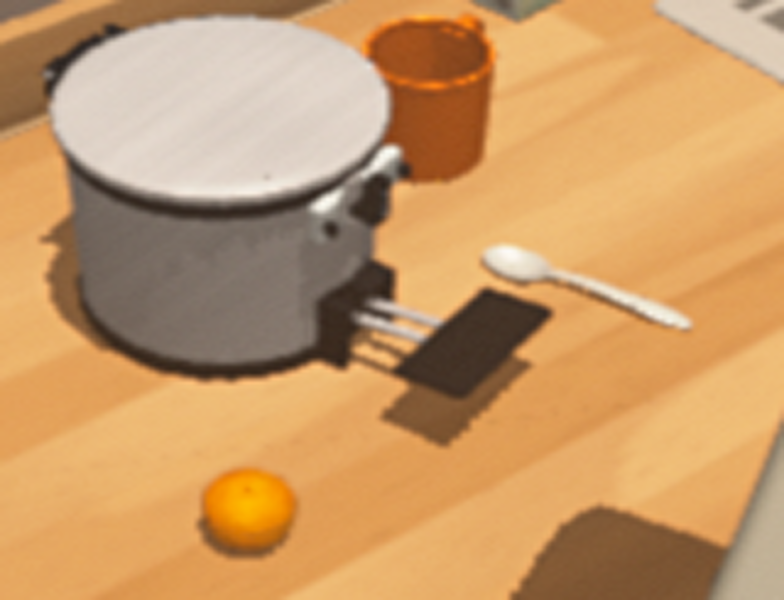

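The crop shows the tread at about crop (480,345). The tab, at (370,200), is just left of the lock plate's middle. The mandarin and spoon are well clear. One refinement of the axis and yaw, then I move.

```bash
cat >> h.py <<'E'
from scipy.spatial.transform import Rotation as R
def tool(p_world=None,yaw=None):
    s=sensors.sense(); r=R.from_euler('xyz',s["tcp_rot"])
    return r.inv().apply(np.array(p_world)-s["eef_pos"]), s
E
python3 - <<'E'
from h import *
from scipy.optimize import least_squares
cs=[]
for n in("side","top"):
    z=np.load(n+".npz"); P=z["P"];im=z["im"].astype(int); v,u=np.mgrid[0:400,0:640]
    S=(u>270)&(u<375)&(v>125)&(v<230)&(abs(P[...,2]-183)<7)&(P[...,0]>300)&(im.min(2)>120)
    S=cv2.morphologyEx(S.astype(np.uint8),cv2.MORPH_OPEN,np.ones((7,7)))
    c=max(cv2.findContours(S,0,1)[0],key=cv2.contourArea)[:,0]; q=P[c[:,1],c[:,0]]
    f=least_squares(lambda a:np.hypot(q[:,0]-a[0],q[:,1]-a[1])-a[2],[655,-90,85],loss="soft_l1",f_scale=1.5)
    print(n,f.x,np.median(abs(f.fun)),q[:,2].min(),q[:,2].max()); cs.append(f.x[:2])
c=np.mean(cs,0); d=c-np.array([497.7,-136.8]); t=np.array([552,-109.5])-c
print(c,np.linalg.norm(d),"yaw",np.arctan2(d[1],d[0]))
a=np.arctan2(d[1],d[0]); 
for a in(a,.301): print("tab",np.cos(a)*t[0]+np.sin(a)*t[1],-np.sin(a)*t[0]+np.cos(a)*t[1])
E
```

```text
side [659.92062104 -95.04252354  85.30370035] 1.5973253679197086 176.013095372753 183.9142803796467
top [659.66318786 -94.8798882   85.13013659] 1.3689743246756905 176.00738447744527 183.54507995863128
[659.79190445 -94.96120587] 167.40451063811125 yaw 0.2526041646703336
tab -108.00474026506008 12.86263113164627
tab -107.25602811856696 18.07251038403515
```

Axis (660,−95), yaw ≈0.255, and the tab sits at bin y ≈ +13, which agrees with being locked. I'll close the fingers and travel to the left of the tab.

Units first: shifts go in shares of 0.75 m and turns go in shares of 90 degrees. So 0.385 m / 0.75 = 0.5133, 0.335 m / 0.75 = 0.4467, 0.162 rad / 1.5708 = 0.1031.

Call:
{"op": "move_arm", "data": {"motion": [[0,0,0.0127,0.0467,-0.0333,0,0.0],[0,0,0.0255,0.1133,-0.0827,0,0.0],[0,0,0.0382,0.18,-0.1307,0,0.0],[0,0,0.0509,0.2467,-0.18,0,0.0],[0,0,0.0637,0.3133,-0.228,0,0.0],[0,0,0.0764,0.38,-0.276,0,0.0],[0,0,0.0891,0.4467,-0.3253,0,0.0],[0,0,0.1031,0.5133,-0.3733,0,0.0]], "grip_force": 60}}

```text
clock: 1.1
eef_pos: [492.3, -157.7, 231.2]
tcp_rot: [3.142, 0.0, 0.254]
contact_force: [0.4, -0.8, 0.9]
opening: 0.003
grasp_force: 0.0
```

```bash
python3 -c "
from h import *
t,s=tool([539.3,-76.8,231]);print(t,s['eef_pos'],s['tcp_rot'],s['clock'],s['opening'])"
```

```text
[ 65.83477847 -66.48727835   0.21841627] [ 492.29090371 -157.70066712  231.22553943] [3.14150514e+00 1.98121170e-05 2.54081739e-01] 1.1 0.002527191180530599
```

To row units: 0.079 m / 0.75 = 0.1053, -0.067 m / 0.75 = -0.0893.

Call:
{"op": "move_arm", "data": {"motion": [[0,0,0,0.0267,-0.0467,0,0],[0,0,0,0.06,-0.08,0,0],[0,0,0,0.088,-0.0893,0,0],[0,0,0,0.088,-0.0893,0.0267,0],[0,0,0,0.088,-0.0893,0.06,0],[0,0,0,0.088,-0.0893,0.0867,0],[0,0,0,0.088,-0.0893,0.1053,0],[0,0,0,0.088,-0.0893,0.1053,0]]}}

```text
clock: 2.1
eef_pos: [538.2, -78.5, 151.3]
tcp_rot: [-3.141, 0.002, 0.254]
contact_force: [-0.5, -0.4, 0.0]
opening: -0.003
grasp_force: 0.0
```

```bash
python3 - <<'E'
from h import *
s=sensors.sense();print(s['eef_pos'],s['contact_force'],s['clock'])
a,d,P=cloud("side");b,d2,P2=cloud("top")
np.savez("n",a=a,P=P,b=b,P2=P2)
f=lambda i,u,v:cv2.resize(i[v:v+120,u:u+130,::-1],None,fx=3,fy=4.9,interpolation=2)
cv2.imwrite("pics/c2.png",np.hstack([f(a,275,110),f(b,275,130)]))
E
```

```text
[538.23953954 -78.48403682 151.3270852 ] [-0.4627759  -0.3535406   0.04285301] 2.1
```

View pics/c2.png

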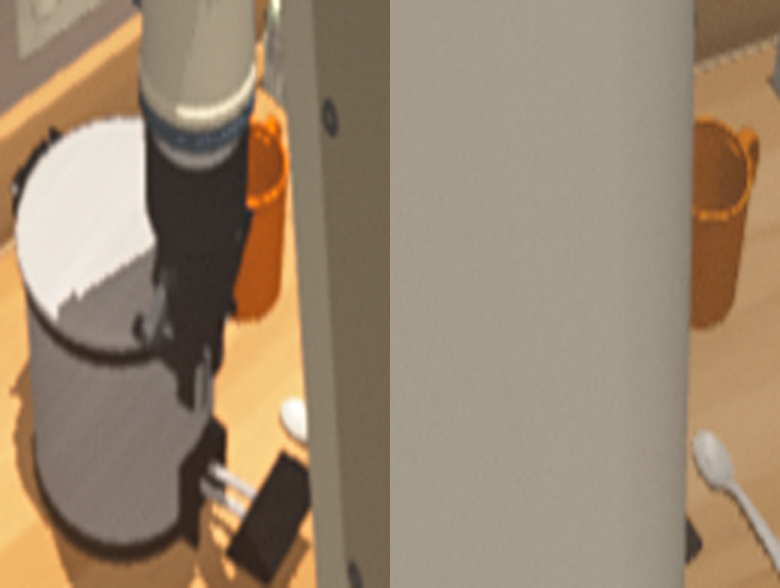

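The left panel shows the fingers just left of and in front of the tab, above the tread and clear of the lid. The top camera is blocked by the arm. I'll push by feel.

To row units: 0.03 m / 0.75 = 0.04, 0.027 m / 0.75 = 0.036.

Call:
{"op": "move_arm", "data": {"motion": [[0,0,0,0,0.0067,0,0],[0,0,0,0,0.0133,0,0],[0,0,0,0,0.0187,0,0],[0,0,0,0,0.024,0,0],[0,0,0,0,0.028,0,0],[0,0,0,0,0.032,0,0],[0,0,0,0,0.036,0,0],[0,0,0,0,0.04,0,0]]}}

```text
clock: 3.2
eef_pos: [546.4, -107.3, 152.3]
tcp_rot: [-3.142, -0.0, 0.255]
contact_force: [0.2, 1.3, 0.3]
opening: 0.004
grasp_force: 0.8
```

To row units: 0.006 m / 0.75 = 0.008, 0.004 m / 0.75 = 0.0053.

Call:
{"op": "move_arm", "data": {"motion": [[0,0,0,0,0.0027,0,0],[0,0,0,0,0.0053,0,0],[0,0,0,0,0.008,0,0],[0,0,0,0,0.008,0,0]]}}

```text
clock: 3.7
eef_pos: [547.7, -113.2, 152.2]
tcp_rot: [3.142, 0.0, 0.255]
contact_force: [-1.1, 0.3, -0.3]
opening: 0.001
grasp_force: 0.2
```

To row units: 0.003 m / 0.75 = 0.004, 0.001 m / 0.75 = 0.0013.

Call:
{"op": "move_arm", "data": {"motion": [[0,0,0,0,0.0013,0,0],[0,0,0,0,0.0027,0,0],[0,0,0,0,0.004,0,0],[0,0,0,0,0.004,0,0]]}}

```text
clock: 4.2
eef_pos: [548.5, -116.0, 152.2]
tcp_rot: [3.142, 0.0, 0.255]
contact_force: [-0.1, 1.5, 1.0]
opening: 0.003
grasp_force: 0.5
```

To row units: 0.003 m / 0.75 = 0.004, 0.002 m / 0.75 = 0.0027.

Call:
{"op": "move_arm", "data": {"motion": [[0,0,0,0,0.0013,0,0],[0,0,0,0,0.0027,0,0],[0,0,0,0,0.004,0,0],[0,0,0,0,0.004,0,0]]}}

```text
clock: 4.7
eef_pos: [549.3, -118.9, 152.3]
tcp_rot: [3.141, 0.0, 0.255]
contact_force: [0.5, 0.6, -1.3]
opening: -0.001
grasp_force: 0.5
```

To row units: 0.003 m / 0.75 = 0.004, 0.001 m / 0.75 = 0.0013.

Call:
{"op": "move_arm", "data": {"motion": [[0,0,0,0,0.0013,0,0],[0,0,0,0,0.0027,0,0],[0,0,0,0,0.004,0,0],[0,0,0,0,0.004,0,0]]}}

```text
clock: 5.2
eef_pos: [549.7, -120.5, 152.2]
tcp_rot: [-3.139, 0.0, 0.254]
contact_force: [-0.9, 8.0, 1.1]
opening: -0.003
grasp_force: 4.3
```

```bash
python3 - <<'E'
from h import *
s=sensors.sense();print(s['eef_pos'],s['contact_force'],s['clock'])
a,d,P=cloud("side")
cv2.imwrite("pics/c3.png",cv2.resize(a[130:210,300:390,::-1],None,fx=7,fy=7,interpolation=2))
E
```

```text
[ 549.68979949 -120.51828788  152.21825846] [-0.94876274  7.99418708  1.10320204] 5.2
```

View pics/c3.png

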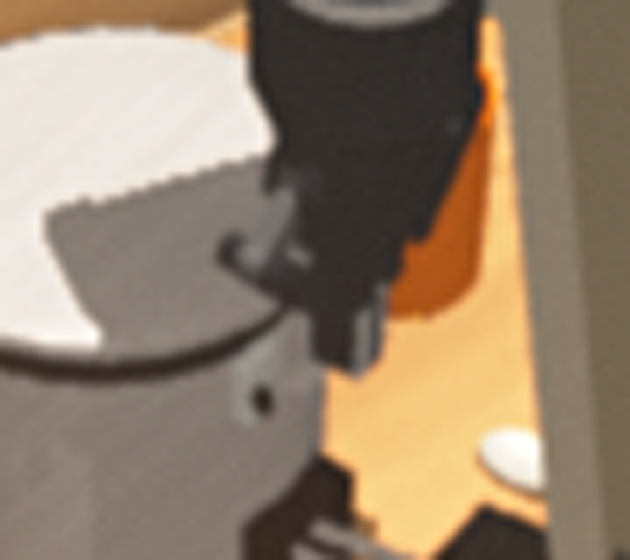

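The crop shows the fingers at the right end of the lock plate, around crop (340,350), with the slot's left end uncovered at (260,400). The force rose to 8 N, so the tab is on its stop. I'll nudge once more, back off, and go above the tread.

To row units: -0.062 m / 0.75 = -0.0827, -0.06 m / 0.75 = -0.08.

Call:
{"op": "move_arm", "data": {"motion": [[0,0,0,0,0.0013,0,0],[0,0,0,0,0.0013,0,0],[0,0,0,0,-0.0107,0,0],[0,0,0,0,-0.016,0,0],[0,0,0,-0.02,-0.016,0,0],[0,0,0,-0.0533,-0.016,0,0],[0,0,0,-0.08,-0.0067,0,0],[0,0,0,-0.0827,0.004,0.0133,0]]}}

```text
clock: 6.25
eef_pos: [489.9, -141.3, 142.7]
tcp_rot: [3.141, -0.001, 0.254]
contact_force: [-0.7, -0.6, -0.9]
opening: 0.001
grasp_force: 0.0
```

To row units: 0.07 m / 0.75 = 0.0933, 0.06 m / 0.75 = 0.08.

Call:
{"op": "move_arm", "data": {"motion": [[0,0,0,0,0,0.0267,0],[0,0,0,0,0,0.06,0],[0,0,0,0,0,0.08,0],[0,0,0,0,0,0.0933,0],[0,0,0,0,0,0.0933,0]]}}

```text
clock: 6.88
eef_pos: [490.6, -140.2, 71.7]
tcp_rot: [-3.141, 0.001, 0.255]
contact_force: [0.3, -0.7, -0.3]
opening: 0.003
grasp_force: 0.0
```

```bash
python3 - <<'E'
from h import *
t,s=tool([490.4,-139.1,60]);print(t,s['eef_pos'],s['contact_force'],s['clock'])
a,d,P=cloud("side")
cv2.imwrite("pics/c4.png",cv2.resize(a[130:240,290:410,::-1],None,fx=5,fy=5,interpolation=2))
E
```

```text
[ 0.08023851 -1.13925522 11.72550688] [ 490.620696   -140.22591451   71.72499305] [ 0.32248984 -0.70813032 -0.32480859] 6.875
```

View pics/c4.png

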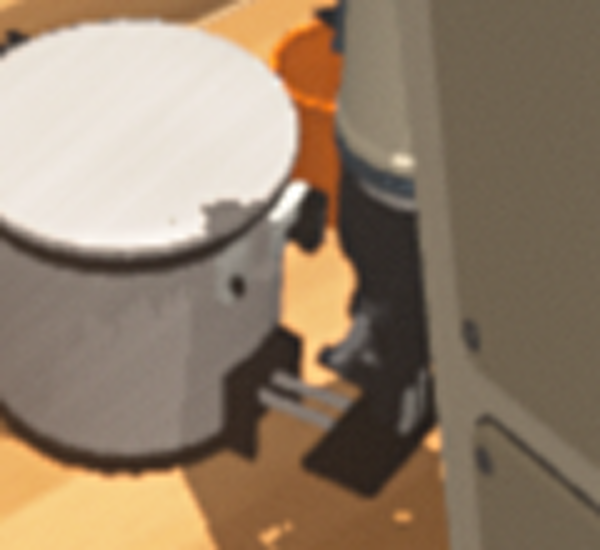

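The tab stands at the right end of the plate (crop (310,220)) and the fingertips are over the tread (370,430). Press down.

To row units: 0.026 m / 0.75 = 0.0347, 0.023 m / 0.75 = 0.0307.

Call:
{"op": "move_arm", "data": {"motion": [[0,0,0,0,0,0.0053,0],[0,0,0,0,0,0.0107,0],[0,0,0,0,0,0.0147,0],[0,0,0,0,0,0.0187,0],[0,0,0,0,0,0.0227,0],[0,0,0,0,0,0.0267,0],[0,0,0,0,0,0.0307,0],[0,0,0,0,0,0.0347,0]]}}

```text
clock: 7.92
eef_pos: [490.7, -140.2, 46.0]
tcp_rot: [-3.141, 0.0, 0.255]
contact_force: [-2.9, -1.1, 4.7]
opening: -0.002
grasp_force: 2.0
```

To row units: 0.026 m / 0.75 = 0.0347, 0.025 m / 0.75 = 0.0333.

Call:
{"op": "move_arm", "data": {"motion": [[0,0,0,0,0,0.0053,0],[0,0,0,0,0,0.0107,0],[0,0,0,0,0,0.016,0],[0,0,0,0,0,0.0213,0],[0,0,0,0,0,0.0253,0],[0,0,0,0,0,0.0293,0],[0,0,0,0,0,0.0333,0],[0,0,0,0,0,0.0347,0]]}}

```text
clock: 8.93
eef_pos: [491.2, -140.2, 20.2]
tcp_rot: [3.141, -0.001, 0.255]
contact_force: [-0.1, 0.8, 2.6]
opening: 0.003
grasp_force: 1.0
```

To row units: 0.005 m / 0.75 = 0.0067, 0.003 m / 0.75 = 0.004.

Call:
{"op": "move_arm", "data": {"motion": [[0,0,0,0,0,0.0013,0],[0,0,0,0,0,0.0027,0],[0,0,0,0,0,0.004,0],[0,0,0,0,0,0.0053,0],[0,0,0,0,0,0.0067,0],[0,0,0,0,0,0.0067,0]]}}

```text
clock: 9.68
eef_pos: [490.9, -140.3, 15.5]
tcp_rot: [3.141, -0.0, 0.255]
contact_force: [0.1, -0.0, 5.4]
opening: -0.002
grasp_force: 2.5
```

```bash
python3 - <<'E'
from h import *
s=sensors.sense();print(s['eef_pos'],s['contact_force'],s['clock'])
a,d,P=cloud("side")
cv2.imwrite("pics/c5.png",cv2.resize(a[60:240,240:420,::-1],None,fx=3.3,fy=3.3,interpolation=2))
E
```

```text
[ 490.92511344 -140.29408158   15.46885906] [ 0.07537447 -0.04403041  5.3840049 ] 9.675
```

View pics/c5.png

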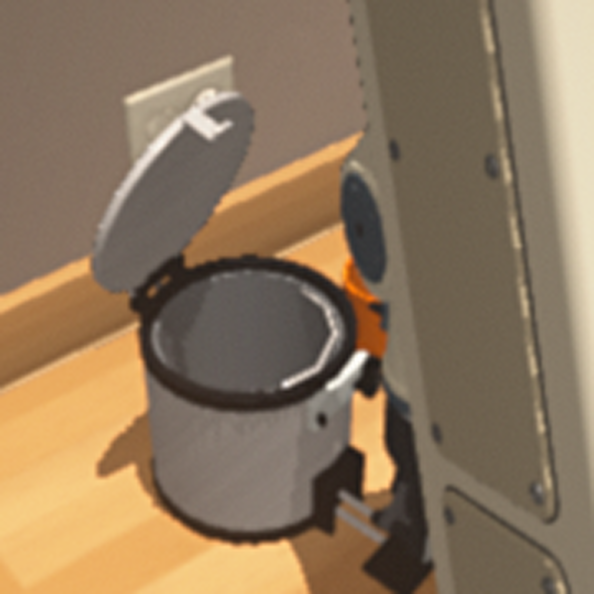

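The lid stands open near its limit. I'll press until the force shows the stop, then hold.

To row units: 0.003 m / 0.75 = 0.004, 0.002 m / 0.75 = 0.0027.

Call:
{"op": "move_arm", "data": {"motion": [[0,0,0,0,0,0.0013,0],[0,0,0,0,0,0.0027,0],[0,0,0,0,0,0.004,0],[0,0,0,0,0,0.004,0]]}}

```text
clock: 10.22
eef_pos: [491.2, -140.4, 14.4]
tcp_rot: [3.141, -0.001, 0.255]
contact_force: [-8.8, 2.2, 35.4]
opening: 0.005
grasp_force: 18.3
```

On the stop at 35 N. I'll ease 1 mm and hold for 4 s.

To row units: -0.001 m / 0.75 = -0.0013.

Call:
{"op": "move_arm", "data": {"motion": [[0,0,0,0,0,-0.0013,0],[0,0,0,0,0,-0.0013,0],[0,0,0,0,0,-0.0013,0],[0,0,0,0,0,-0.0013,0],[0,0,0,0,0,-0.0013,0],[0,0,0,0,0,-0.0013,0],[0,0,0,0,0,-0.0013,0],[0,0,0,0,0,-0.0013,0]]}}

```text
clock: 11.22
eef_pos: [491.1, -140.3, 14.8]
tcp_rot: [3.141, -0.001, 0.255]
contact_force: [-6.2, 1.2, 25.0]
opening: -0.001
grasp_force: 12.6
```

Call:
{"op": "move_arm", "data": {"motion": [[0,0,0,0,0,0,0],[0,0,0,0,0,0,0],[0,0,0,0,0,0,0],[0,0,0,0,0,0,0],[0,0,0,0,0,0,0],[0,0,0,0,0,0,0],[0,0,0,0,0,0,0],[0,0,0,0,0,0,0]]}}

```text
clock: 12.22
eef_pos: [491.1, -140.3, 14.8]
tcp_rot: [3.141, -0.001, 0.255]
contact_force: [-5.7, 1.2, 24.5]
opening: -0.002
grasp_force: 12.6
```

Call:
{"op": "move_arm", "data": {"motion": [[0,0,0,0,0,0,0],[0,0,0,0,0,0,0],[0,0,0,0,0,0,0],[0,0,0,0,0,0,0],[0,0,0,0,0,0,0],[0,0,0,0,0,0,0],[0,0,0,0,0,0,0],[0,0,0,0,0,0,0]]}}

```text
clock: 13.22
eef_pos: [491.1, -140.3, 14.7]
tcp_rot: [3.141, -0.001, 0.255]
contact_force: [-4.7, 0.8, 25.5]
opening: 0.001
grasp_force: 12.6
```

Call:
{"op": "move_arm", "data": {"motion": [[0,0,0,0,0,0,0],[0,0,0,0,0,0,0],[0,0,0,0,0,0,0],[0,0,0,0,0,0,0],[0,0,0,0,0,0,0],[0,0,0,0,0,0,0],[0,0,0,0,0,0,0],[0,0,0,0,0,0,0]]}}

```text
clock: 14.22
eef_pos: [491.1, -140.4, 14.7]
tcp_rot: [3.141, -0.001, 0.255]
contact_force: [-6.0, 1.4, 24.0]
opening: 0.001
grasp_force: 12.6
```

Held 4 s. Now I'll release at about 12–16 mm/s.

To row units: -0.016 m / 0.75 = -0.0213, -0.014 m / 0.75 = -0.0187.

Call:
{"op": "move_arm", "data": {"motion": [[0,0,0,0,0,-0.0027,0],[0,0,0,0,0,-0.0053,0],[0,0,0,0,0,-0.008,0],[0,0,0,0,0,-0.0107,0],[0,0,0,0,0,-0.0133,0],[0,0,0,0,0,-0.016,0],[0,0,0,0,0,-0.0187,0],[0,0,0,0,0,-0.0213,0]]}}

```text
clock: 15.22
eef_pos: [490.6, -140.2, 29.4]
tcp_rot: [-3.141, 0.0, 0.255]
contact_force: [-1.2, -0.3, 2.4]
opening: 0.001
grasp_force: 1.2
```

To row units: -0.014 m / 0.75 = -0.0187, -0.0125 m / 0.75 = -0.0167.

Call:
{"op": "move_arm", "data": {"motion": [[0,0,0,0,0,-0.0027,0],[0,0,0,0,0,-0.0053,0],[0,0,0,0,0,-0.008,0],[0,0,0,0,0,-0.0107,0],[0,0,0,0,0,-0.0127,0],[0,0,0,0,0,-0.0147,0],[0,0,0,0,0,-0.0167,0],[0,0,0,0,0,-0.0187,0]]}}

```text
clock: 16.23
eef_pos: [490.9, -140.1, 43.4]
tcp_rot: [-3.142, -0.0, 0.255]
contact_force: [-1.8, 1.0, 3.2]
opening: 0.003
grasp_force: 1.7
```

To row units: -0.012 m / 0.75 = -0.016, -0.003 m / 0.75 = -0.004.

Call:
{"op": "move_arm", "data": {"motion": [[0,0,0,0,0,-0.002,0],[0,0,0,0,0,-0.004,0],[0,0,0,0,0,-0.006,0],[0,0,0,0,0,-0.008,0],[0,0,0,0,0,-0.01,0],[0,0,0,0,0,-0.012,0],[0,0,0,0,0,-0.014,0],[0,0,0,0,0,-0.016,0]]}}

```text
clock: 17.23
eef_pos: [491.2, -140.4, 55.5]
tcp_rot: [3.141, -0.001, 0.255]
contact_force: [2.5, 0.7, 3.7]
opening: -0.002
grasp_force: 1.8
```

To row units: -0.015 m / 0.75 = -0.02, -0.012 m / 0.75 = -0.016.

Call:
{"op": "move_arm", "data": {"motion": [[0,0,0,0,0,-0.002,0],[0,0,0,0,0,-0.004,0],[0,0,0,0,0,-0.006,0],[0,0,0,0,0,-0.008,0],[0,0,0,0,0,-0.01,0],[0,0,0,0,0,-0.012,0],[0,0,0,0,0,-0.016,0],[0,0,0,0,0,-0.02,0]]}}

```text
clock: 18.23
eef_pos: [490.4, -140.1, 70.3]
tcp_rot: [-3.141, 0.001, 0.255]
contact_force: [-0.7, -0.0, -0.7]
opening: -0.002
grasp_force: 0.0
```

```bash
python3 - <<'E'
from h import *
s=sensors.sense();print(s['eef_pos'],s['contact_force'],s['clock'])
a,d,P=cloud("side")
cv2.imwrite("pics/c6.png",cv2.resize(a[110:240,280:410,::-1],None,fx=4.5,fy=4.5,interpolation=2))
E
```

```text
[ 490.43218471 -140.1457618    70.29671653] [-0.74784633 -0.0142203  -0.67885224] 18.225
```

View pics/c6.png

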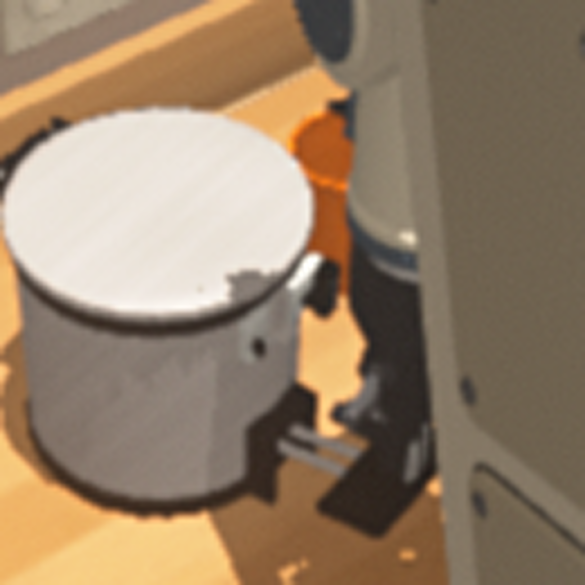

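The lid is shut. I'll go up and round to the right of the tab.

To row units: -0.082 m / 0.75 = -0.1093, -0.075 m / 0.75 = -0.1.

Call:
{"op": "move_arm", "data": {"motion": [[0,0,0,0,0,-0.0333,0],[0,0,0,0,0.0067,-0.0733,0],[0,0,0,0,0.0267,-0.1,0],[0,0,0,0,0.0493,-0.1093,0],[0,0,0,0.02,0.06,-0.1093,0],[0,0,0,0.0533,0.06,-0.1093,0],[0,0,0,0.0827,0.06,-0.1093,0],[0,0,0,0.0827,0.06,-0.1093,0]]}}

```text
clock: 19.27
eef_pos: [563.4, -167.6, 150.9]
tcp_rot: [-3.141, 0.001, 0.256]
contact_force: [-0.9, 0.1, -0.4]
opening: -0.004
grasp_force: 0.0
```

To row units: -0.034 m / 0.75 = -0.0453, -0.03 m / 0.75 = -0.04.

Call:
{"op": "move_arm", "data": {"motion": [[0,0,0,0,-0.0067,0,0],[0,0,0,0,-0.0133,0,0],[0,0,0,0,-0.0187,0,0],[0,0,0,0,-0.024,0,0],[0,0,0,0,-0.0293,0,0],[0,0,0,0,-0.0347,0,0],[0,0,0,0,-0.04,0,0],[0,0,0,0,-0.0453,0,0]]}}

```text
clock: 20.27
eef_pos: [553.5, -135.0, 152.4]
tcp_rot: [3.142, -0.0, 0.255]
contact_force: [-0.6, -1.9, 0.4]
opening: 0.003
grasp_force: 0.8
```

To row units: -0.004 m / 0.75 = -0.0053, -0.003 m / 0.75 = -0.004.

Call:
{"op": "move_arm", "data": {"motion": [[0,0,0,0,-0.0013,0,0],[0,0,0,0,-0.0027,0,0],[0,0,0,0,-0.004,0,0],[0,0,0,0,-0.0053,0,0],[0,0,0,0,-0.0053,0,0]]}}

```text
clock: 20.9
eef_pos: [553.2, -133.3, 152.5]
tcp_rot: [3.138, -0.001, 0.255]
contact_force: [-0.1, -11.9, -0.8]
opening: 0.0
grasp_force: 5.8
```

Stop felt at 12 N. One more nudge, then retreat and check.

To row units: -0.15 m / 0.75 = -0.2, -0.001 m / 0.75 = -0.0013.

Call:
{"op": "move_arm", "data": {"motion": [[0,0,0,0,-0.0013,0,0],[0,0,0,0,-0.0013,0,0],[0,0,0,0,0.0107,0,0],[0,0,0,0,0.02,0,0],[0,0,0,-0.04,0.0267,-0.0067,0],[0,0,0,-0.0933,0.0667,-0.0533,0],[0,0,0,-0.1467,0.12,-0.0933,0],[0,0,0,-0.2,0.1733,-0.1067,0]]}}

```text
clock: 21.9
eef_pos: [440.2, -296.5, 234.3]
tcp_rot: [3.14, -0.002, 0.256]
contact_force: [0.6, -1.0, 0.5]
opening: -0.0
grasp_force: 0.0
```

To row units: 0.2 m / 0.75 = 0.2667, 0.165 m / 0.75 = 0.22.

Call:
{"op": "move_arm", "data": {"motion": [[0,0,0,-0.0267,0.0733,0,0],[0,0,0,-0.0533,0.1467,0,0],[0,0,0,-0.08,0.22,0,0],[0,0,0,-0.0933,0.2667,0,0],[0,0,0,-0.0933,0.2667,0,0],[0,0,0,-0.0933,0.2667,0,0]]}}

```text
clock: 22.65
eef_pos: [422.7, -505.3, 231.8]
tcp_rot: [-3.14, -0.0, 0.255]
contact_force: [-0.4, -0.9, 0.0]
opening: -0.0
grasp_force: 0.0
```

```bash
python3 - <<'E'
from h import *
s=sensors.sense();print(s['eef_pos'],s['contact_force'],s['clock'])
a,d,P=cloud("side")
D=(a.max(2)<75)&(P[...,2]>142)&(P[...,2]<183)&(abs(P[...,0]-552)<15)&(abs(P[...,1]+115)<35)
q=P[D]-[659.8,-95,0];y=-np.sin(.255)*q[:,0]+np.cos(.255)*q[:,1];print(D.sum(),q.mean(0),y.mean())
cv2.imwrite("pics/c7.png",cv2.resize(a[110:280,270:430,::-1],None,fx=3.5,fy=3.5,interpolation=2))
E
```

```text
[ 422.72657492 -505.31121888  231.83437052] [-0.36924602 -0.93910427  0.01119439] 22.65
61 [-107.90136099  -10.81603949  163.06059988] 16.751338474503285
```

View pics/c7.png

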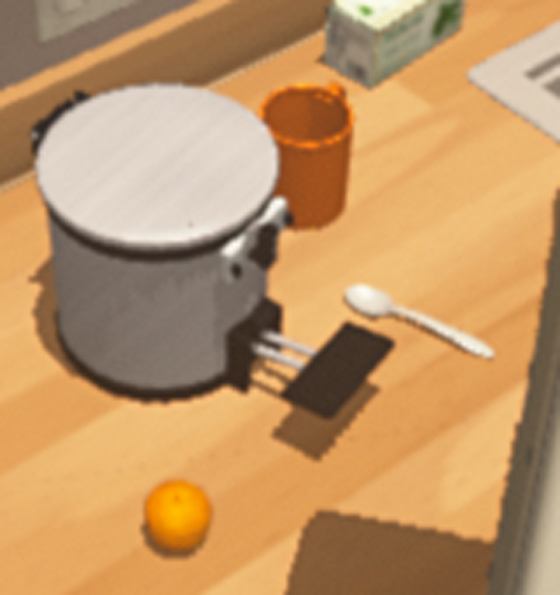

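The view matches the start: the lid is shut, the tab is back at its original position (crop (262,248)), and the mug, spoon and mandarin haven't moved. The robot is clear, so I'll hand it in.

```bash
python3 -c "
from rig import order
print(order.sign_off())"
```

```text
the job is handed in; nothing more can be done
None
```

The job is handed in: I unlocked the bin, held the lid fully open for about 4 s, let it down slowly until shut, and pushed the lock tab fully back, without disturbing the mug, teaspoon or mandarin.

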